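# Hang the cooling grid on both locking hooks

## Robot

A 7-joint arm with a two-finger parallel gripper is mounted at the origin on the work surface. World frame = base frame: x ahead of the robot, y to its left, z up, the work surface at z = 0. Lengths are in m, angles in rad, forces in N, time in s.
With the tool pointing down it reaches from about 0.35 to 0.9 m from the base axis. Payload 8.1 kg.
Tool frame: the origin (TCP) lies where the fingers leave the gripper's body, on its centre line; the fingertips stand 66 mm ahead of it and the grasp point (between the pads) lies 47 mm ahead of it; z points along the fingers, y is the line along which they close (so a half turn about z gives the same grasp; the last joint's range is limited). The gripper opens to 92 mm and grips with 3 to 60 N. Pads are 19 mm wide; open, the fingers measure 130 mm over their backs; the gripper's body (75 mm by 190 mm) begins 47 mm behind the grasp point.
Start: joints at [-1.234, 0.434, 0.025, 1.573, -0.012, 1.134, -0.075], TCP at [0.266, 0.566, 0.292] pointing down, gripper open.
Joint ranges: [-2.62, 2.62], [-0.44, 2.09], [-1.27, 1.32], [0.08, 2.57], [-1.32, 4.46], [0.12, 2], [-2.74, 2.74]. Speed limits (rad/s): [2.22, 2.22, 3.01, 3.01, 3.14, 3.14, 3.14].

## Interface

Orientations are given as a rotation vector (axis times angle).
In Python, from cell import arm gives the robot as it stands.
- The arm moves only by the tool send_rows, never from a script. Its argument "motion" is text: rows parted by semicolons, each of 7 numbers parted by spaces: the closure, from 0 (fully open) to 1 (shut), then the shift along the world's x, y, z in m, then the turn, a rotation vector about the world's x, y, z in degrees. A call has 1 to 5 rows; each row shifts and turns the commanded pose from where the row before left it; what a row does not reach is not made up. A row lasts 1/8 s, in which the tool goes at most 62.5 mm and 10.7 degrees, less where a joint would pass 70% of its speed; a pose out of reach is approached as far as the arm can. A call is refused whole if a number of a shift passes 0.0625 or a number of a turn 10.7, either way. A call with a gripper value outside its range is refused whole. The fingers move at their own pace and stop on an object; "force" is the grip in N (left out, the last holds). Time passes only in rows, so rows that do not move let the fingers close. It gives the time, the measured TCP pose, the force, the opening and the grip force at its end, in the units of the state.
- arm.observe(): the state, without advancing time (a new reading comes with each control period).
- arm.get_image(name): name is "side" or "top"; returns (picture, depth): 384x512x3 uint8, blue, green, red; 384x512 float32, m along the optical axis (not along the pixel's ray), 0 where there is no reading.
- arm.camera_model(name): a dict with "fx", "fy", "cx", "cy" (pixels), "view" (4x4, takes a point from world to camera coordinates). Camera axes: x right, y down, z forward; pixel columns grow to the right and rows downward; lengths in m; the calibration is good to about 2 mm. A picture is of the moment at which its call begins. camera_model takes no time and is no camera call.
- arm.sign_off(): hands the job in; it is judged then, once.
The state is a dict: "clock": time; "joints": joint angles; "dq": joint speeds; "joint_efforts": joint torques, N m; "position": TCP position; "ee_rot": TCP orientation; "force": force on the tool from outside, world axes, zero at the start; "ft_torque": the same for the moment, N m; "width": opening from 0.0 (shut) to 1.0 (fully open); "gripper_force": force on a finger pad.
Only numpy, scipy, OpenCV 4.12 (cv2) and the standard library are available. Lean on these libraries where they do the work, as an engineer would, in place of code of your own. Each camera call takes 0.05 s, during which the arm holds its last target. There are 200 camera calls.

## Task

Lift the wire cooling grid by its blue tab out of the wooden slotted rest and hang it by the two ends of its top bar on the two hooks of the stand. While still holding it, press the bar gently down (the hooks must never bear more than 25 N) until the stiff orange saddles of both hooks are fully down, and let go only when both are. Leave it hanging there and do not disturb the other things on the counter.

Things in the scene. Friction and masses are not known exactly. Their poses are not given: they have to be found in the camera images.
- grid: Cooling grid to hang: upright steel wire panel, 180 mm wide (y), 8 mm thick (x), 0.34 to 0.50 kg, with a round top bar and a blue grip tab on the bar's middle. Origin: middle of the underside of the bottom bar; z up: bar axis at z = 90 mm, top of the tab at 139 mm. The same either way round.
- grid_bar (a point): Middle of the axis of the grid's top bar: round, 10 mm diameter, 300 mm long along the grid's y, so that it sticks out 60 mm past the panel at each end. These two ends hang in the hooks.
- grid_grip (a point): Middle of the blue tab (14 mm thick in x, 60 mm wide in y, 45 mm tall), 27 mm above the bar's axis. Hold the grid here from above, fingers closing along the grid's x.
- rest: Fixed wooden block, 150 x 200 mm, 47 mm tall, in which the grid stands at the start. Origin: its underside, below the grid's slot. The slot runs along y, 10.5 mm wide, 35 mm deep, floor 12 mm above the counter: lift the grid over 40 mm to clear it. A second slot 61.5 mm along +x holds the small board.
- stand: Fixed stand: wooden base 120 x 270 x 16 mm, two posts 166 mm tall, a crossbar behind with two upturned hooks at x = 0, y = +120 mm (left) and -120 mm (right). Origin: underside of the base. x points from the hooks to the posts (post fronts at x = 22 mm). Hooks are 18 mm wide (y), throat 16 mm wide (x), flaring to 33 mm at the mouth, 36 mm above the bar's axis when home.
- hang_mid (a point): On the stand, midway between the hooks, 135 mm above its origin: where the bar's middle lies when home if the hooks are at nominal height. But the crossbar is clamped by hand up to 12 mm higher or lower, and each hook up to 6 mm more either way, and nothing reported shows it: find each hook's bottom by feel. The clamps do not slip.
- saddle_left (a joint): Stiff orange locking saddle in the left hook (y = +120 mm), 30 mm wide. 0 = up (as at the start; a bar resting on it is 10 mm above home), 0.010 m = fully down on a rigid stop. Slides down against about 6 N of friction and stays where left: the grid's weight alone does not move it, the bar must be pressed down on it.
- saddle_right (a joint): The same saddle in the right hook (y = -120 mm): 0 = fully up, 0.010 m = fully down.
- board: Bystander: small wooden board, 150 mm wide, 85 mm tall, 12 mm thick, standing in the rest's second slot. Origin: middle of its lower edge.
- roll: Bystander: bread roll, 50 mm across, 38 mm tall, between stand and rest. Origin: centre of its underside.
- loaf: Bystander: round loaf, 170 mm across, 80 mm tall, at the far side. Origin: centre of its underside.
- jam: Bystander: jar, 66 mm across, 100 mm tall, at the far side. Origin: centre of its underside.
- bowl: Bystander: white bowl, 100 mm across, 45 mm tall, near the robot. Origin: centre of its underside.
- scraper: Bystander: dough scraper lying flat, 75 x 110 mm, with a round handle 20 mm thick. Origin: middle of its blade, on the counter.
Mind the look-alikes: they are no part of the job. Several things have the shape of the rest; the one meant has the colours described above.

How it is judged:
On the way, in this order (a step that is already met when the one before it is completed fails the run):
1. the grid is lifted clear of the rest by its tab, both saddles still up (height (world z) of grid above 0.05 m and contact force between the fingers and grid above 1 N and value of joint each of saddle_left, saddle_right below 0.005 m), for 0.1 s.
2. while the fingers still hold the grid, the bar has pressed both saddles fully down (value of joint each of saddle_left, saddle_right above 0.008 m and contact force between the fingers and grid above 1 N and contact force between grid and stand above 1 N), for 0.3 s.
At the end, for the whole second after the job is handed in: Both saddles over 8 mm down; the released grid hangs still in both hooks: bar within 0.12 rad of the line of hooks, tab within 20 mm of it and 3 to 51 mm above hang_mid, centred within 30 mm, upright within 0.3 rad, clear of the rest (value of joint each of saddle_left, saddle_right above 0.008 m and contact force between grid and stand above 2 N and contact force between grid and rest below 0.01 N and y of grid in the frame of stand between -0.03 and 0.03 m and x of grid_grip in the frame of stand between -0.02 and 0.02 m and z of grid_grip in the frame of hang_mid between 0.003 and 0.051 m and angle between grid's own z axis and vertical below 0.3 rad and angle between the y axis of grid and the y axis of stand, either way round below 0.12 rad and linear speed of grid below 0.02 m/s and angular speed of grid below 0.2 rad/s); the robot touches nothing.
It fails at once if the stand with its hooks bears more than 25 N from the grid (contact force between grid and stand above 25 N).
It fails at once if the stand is pushed with more than 25 N by the gripper (contact force between the fingers and stand above 25 N).
It fails at once if a bystander (board, roll, loaf, jam, bowl, scraper) is moved more than 25 mm, or the board tipped over (distance of any of board, roll, loaf, jam, bowl, scraper from where it was at the start of the episode above 0.025 m or angle between board's own z axis and vertical above 0.5 rad).
It also fails if it takes over 69 s, if anything falls off the work surface, if the arm or the gripper's body presses on something with over 40 N, if the wrist force passes 120 N, or if a joint passes its speed limit or range.

## Working session

There is one attempt and no reset: what is moved stays moved. The work goes in short steps, Python scripts to look and compute and a tool call to move; the robot and the scene stay as the last step left them, time stands still between calls to the robot, and variables do not carry over. Pictures are saved under pics/ and viewed, at most 10 in all, crops included, and the job is handed in when it is done.

Besides the shell and the picture viewer there is one more tool, called after "Request:" by a JSON object that holds its "method" and its "body". send_rows: Moves the arm, as the interface text tells. Its arguments: {"type":"object","properties":{"motion":{"type":"string"},"force":{"type":"number"}},"required":["motion"]}

```bash
mkdir -p pics; python3 - <<'E'
from cell import arm
import cv2,numpy as np
for n in("top","side"):
    p,d=arm.get_image(n); cv2.imwrite(f"pics/{n}0.png",p); np.savez(f"{n}0.npz",p=p,d=d)
    m=arm.camera_model(n);print(n,m)
s=arm.observe();print(s)
E
```

```text
top {'fx': 355.89160862026034, 'fy': 355.89160862026034, 'cx': 256.3096155791732, 'cy': 193.29301061757477, 'view': array([[-0.01832179, -0.99979377, -0.00875925, -0.00877703],
       [-0.98945215,  0.01938998, -0.14355652,  0.53662814],
       [ 0.14369676,  0.00603665, -0.98960336,  0.86728165],
       [ 0.        ,  0.        ,  0.        ,  1.        ]])}
side {'fx': 420.83940363859705, 'fy': 420.83940363859705, 'cx': 254.56775402616364, 'cy': 191.34451445505832, 'view': array([[ 0.9618081 , -0.27314817,  0.01775568, -0.50053661],
       [-0.14589901, -0.5664616 , -0.81107012,  0.17849789],
       [ 0.23160023,  0.77750327, -0.5846794 ,  1.13933208],
       [ 0.        ,  0.        ,  0.        ,  1.        ]])}
{'clock': 0.1, 'joints': array([-1.23360727,  0.43513384,  0.02496572,  1.57399566, -0.01158389,
        1.13399493, -0.07507817]), 'dq': array([-0.00083057, -0.00197269,  0.00089856, -0.00010161,  0.00042154,
        0.00225047,  0.00059129]), 'joint_efforts': array([ 3.28238319e-03, -6.69129610e+01,  9.88078639e-01, -3.15145397e+01,
       -6.05251011e-02,  3.72740929e-02,  5.32542185e-05]), 'position': array([0.26597913, 0.56518016, 0.29153943]), 'ee_rot': array([-6.85279985e-01, -3.06576939e+00,  2.16291906e-03]), 'force': array([ 0.39222505, -0.37562493,  0.17940961]), 'ft_torque': array([-0.01856072, -0.0252657 , -0.02955063]), 'gripper_force': 0.0, 'width': 1.0010359685380126}
```

View pics/top0.png

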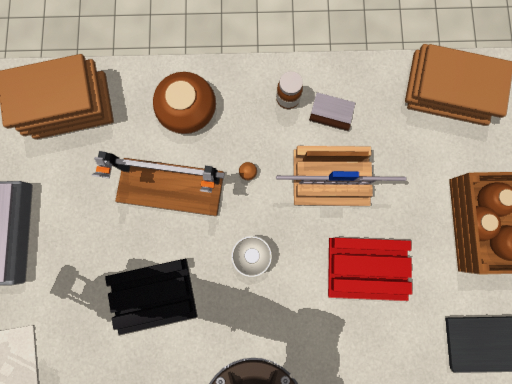

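View pics/side0.png

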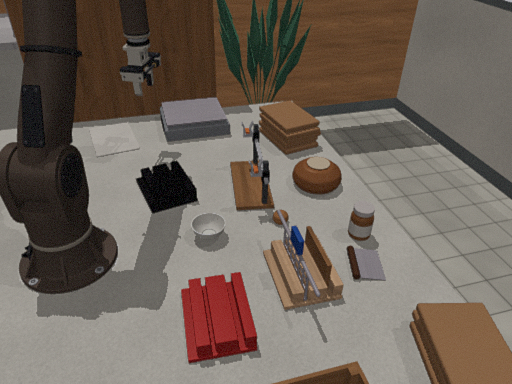

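The top view shows the blue tab at about (343,176) px with the bar running from (278,178) to (405,179). The stand is at the left, with orange saddles at about (103,169) and (207,184). In the side view the tab is at (297,238). Next I measure these.

```bash
cat > h.py <<'E'
from cell import arm
import cv2,numpy as np
def pts(n,mask,d):
    m=arm.camera_model(n); v,u=np.nonzero(mask&(d>0)); z=d[v,u]
    c=np.c_[(u-m['cx'])/m['fx']*z,(v-m['cy'])/m['fy']*z,z]
    V=m['view']; return (c-V[:3,3])@V[:3,:3],u,v
def masks(p):
    h=cv2.cvtColor(p,cv2.COLOR_BGR2HSV).astype(int); H,S,Vv=h[...,0],h[...,1],h[...,2]
    return dict(blue=(abs(H-115)<15)&(S>150)&(Vv>60),orange=(H>3)&(H<14)&(S>200)&(Vv>170))
E
python3 - <<'E'
from h import *
np.set_printoptions(precision=4,suppress=True)
for n in("top","side"):
    f=np.load(n+"0.npz");p,d=f['p'],f['d']
    for k,M in masks(p).items():
        c,lab,st,ce=cv2.connectedComponentsWithStats(M.astype(np.uint8))
        for i in range(1,c):
            if st[i,4]<8: continue
            P,_,_=pts(n,lab==i,d); 
            if len(P)<4: print(n,k,ce[i],'nodepth');continue
            print(n,k,ce[i].round(1),st[i,4],np.median(P,0),P.min(0),P.max(0))
    P,u,v=pts(n,np.ones(d.shape,bool),d)
    # bar: height 0.09-0.115 near grid
    if n=="top":
        s=(P[:,2]>.085)&(P[:,2]<.125)&(u>270)&(u<412)&(v>165)&(v<192)
        B=P[s]; print('bar',s.sum(),np.median(B,0),B.min(0),B.max(0),np.polyfit(B[:,1],B[:,0],1))
        s=(P[:,2]>.10)&(u>85)&(u<230)&(v>140)&(v<200); B=P[s]
        for a in B[::12]: print(a)
    else:
        s=(P[:,2]>.02)&(P[:,0]>.45)&(P[:,0]<.8)&(P[:,1]>.05)&(P[:,1]<.5); 
# crops enlarged
t=np.load("top0.npz")['p'][130:225,80:420]; s=np.load("side0.npz")['p'][110:310,210:360]
a=cv2.resize(t,(800,224),interpolation=2); b=cv2.resize(s,(282,376),interpolation=2)
o=np.zeros((600,800,3),np.uint8);o[:224]=a;o[224:,:282]=b
b=cv2.resize(np.load("side0.npz")['p'][115:215,225:285],(226,376),interpolation=2);o[224:,300:526]=b
cv2.imwrite("pics/c1.png",o)
E
```

```text
top blue [343.1 175.5] 223 [ 0.5573 -0.2161  0.1491] [ 0.5523 -0.2481  0.1109] [ 0.5675 -0.19    0.1543]
top orange [102.7 169.1] 55 [0.5827 0.3267 0.1482] [0.5757 0.3147 0.1451] [0.5884 0.3418 0.1525]
top orange [207.1 183.6] 63 [0.5448 0.091  0.1443] [0.5373 0.0775 0.1416] [0.5516 0.1051 0.1479]
bar 474 [ 0.5589 -0.2116  0.1059] [ 0.5515 -0.3745  0.0855] [ 0.5676 -0.0667  0.125 ] [0.0306 0.5656]
[0.6202 0.3275 0.1655]
[0.6158 0.3254 0.1646]
[0.6132 0.327  0.1658]
[0.6191 0.3103 0.1418]
[0.6153 0.3145 0.1479]
[0.6079 0.3191 0.168 ]
[0.6185 0.3099 0.1256]
[0.6065 0.3162 0.1642]
[0.6196 0.3108 0.1117]
[0.6037 0.3152 0.1663]
[0.6165 0.3097 0.1141]
[0.603  0.3178 0.1602]
[0.6135 0.3086 0.1165]
[0.5974 0.3226 0.1742]
[0.6067 0.3127 0.1349]
[0.6105 0.2916 0.1174]
[0.5961 0.3243 0.1702]
[0.6047 0.3133 0.1332]
[0.6075 0.2905 0.1198]
[0.6075 0.263  0.1175]
[0.6002 0.3249 0.1435]
[0.6062 0.3083 0.1166]
[0.6059 0.2803 0.1154]
[0.6044 0.2505 0.1194]
[0.5928 0.3177 0.1647]
[0.6035 0.3101 0.1179]
[0.6039 0.2831 0.1139]
[0.6021 0.253  0.1189]
[0.6021 0.2254 0.1165]
[0.5957 0.3206 0.1424]
[0.6025 0
[... 1259 characters left out ...]
5667 0.0797 0.1463]
[0.5646 0.3397 0.1719]
[0.5682 0.3222 0.1517]
[0.5601 0.092  0.1698]
[0.5702 0.072  0.1163]
[0.5621 0.3222 0.1714]
[0.5587 0.0927 0.1651]
[0.5677 0.0719 0.1171]
[0.5684 0.3259 0.1272]
[0.5613 0.0807 0.1389]
[0.5662 0.3215 0.1264]
[0.5619 0.0781 0.1231]
[0.553  0.0847 0.1588]
[0.5524 0.0859 0.1503]
[0.5526 0.0901 0.1368]
[0.5492 0.0915 0.143 ]
[0.5465 0.0933 0.1459]
[0.5445 0.0981 0.1444]
[0.5424 0.1027 0.1438]
[0.5402 0.1049 0.1437]
[0.5393 0.0776 0.1456]
[0.5373 0.0778 0.1443]
[0.5387 0.083  0.1219]
[0.5347 0.0838 0.1327]
[0.5326 0.0841 0.1308]
[0.529  0.0872 0.1248]
side blue [296.9 240. ] 219 [ 0.5556 -0.2337  0.1415] [ 0.5522 -0.2541  0.1101] [ 0.566  -0.1955  0.1544]
```

View pics/c1.png

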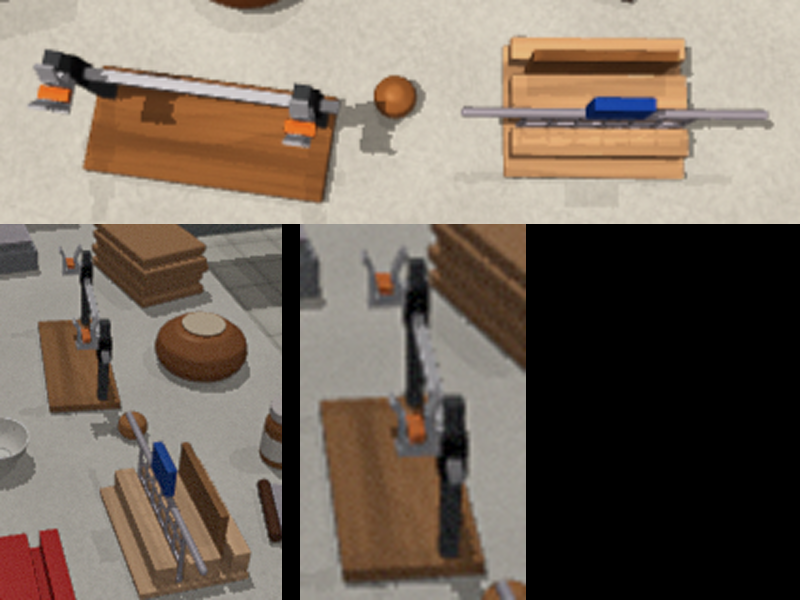

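The crop shows the stand's hooks, with left saddle up at about (52,93) and right saddle up at about (300,128) in the crop. The grid sits in the plain wood rest with the board behind it. I'll refine the poses with fits.

```bash
python3 - <<'E'
from h import *
np.set_printoptions(precision=4,suppress=True)
f=np.load("top0.npz");p,d=f['p'],f['d'];M=masks(p)
m=arm.camera_model("top");V=m['view'];print('cam',-V[:3,:3].T@V[:3,3])
P,u,v=pts("top",M['blue'],d);T=P[P[:,2]>.145];print('tabtop',len(T),T.mean(0),T.min(0),T.max(0),np.polyfit(T[:,1],T[:,0],1))
P,u,v=pts("top",np.ones(d.shape,bool),d)
th=np.radians(-9);C=np.array([.5638,.2089]);X=np.array([np.cos(th),np.sin(th)]);Y=np.array([-np.sin(th),np.cos(th)])
L=np.c_[(P[:,:2]-C)@X,(P[:,:2]-C)@Y,P[:,2]]
s=(abs(L[:,1])<.07)&(L[:,2]>.112)&(L[:,2]<.125)&(abs(L[:,0])<.05);print('crossbar',s.sum(),np.polyfit(L[s,1],L[s,0],1),L[s,0].min(),L[s,0].max())
s=(L[:,2]>.008)&(L[:,2]<.026)&(abs(L[:,0])<.15)&(abs(L[:,1])<.17)
B=L[s][:,:2];r=cv2.minAreaRect(B.astype(np.float32));print('base',r)
for n,sg in(("L",1),("R",-1)):
    s=(abs(L[:,1]-sg*.12)<.012)&(abs(L[:,0])<.02)&(L[:,2]>.12)
    Q=L[s]; print(n); print(Q[np.argsort(Q[:,0])])
f=np.load("side0.npz");p,d=f['p'],f['d']
h=cv2.cvtColor(p,cv2.COLOR_BGR2HSV).astype(int);O=(h[...,0]<16)&(h[...,0]>3)&(h[...,1]>190)&(h[...,2]>120)
for r in((slice(120,140),slice(235,255)),(slice(155,180),slice(245,262))):
    K=np.zeros_like(O);K[r]=O[r];Q,_,_=pts("side",K,d)
    if len(Q):print('side sad',len(Q),np.median(Q,0),Q.min(0),Q.max(0))
E
```

```text
cam [ 0.4062 -0.0244  0.9352]
tabtop 156 [ 0.5591 -0.2184  0.15  ] [ 0.5524 -0.2481  0.1455] [ 0.5675 -0.1905  0.1543] [0.0405 0.5679]
crossbar 313 [0.0017 0.0292] 0.02311903734067031 0.035809169430883
base ((0.04474378377199173, 0.0005401968955993652), (0.2103533297777176, 0.26999375224113464), 0.0072034867480397224)
L
[[-0.02    0.1128  0.1736]
 [-0.0197  0.1294  0.1719]
 [-0.0197  0.1261  0.1741]
 [-0.0195  0.1234  0.1751]
 [-0.0194  0.1117  0.1714]
 [-0.0191  0.1214  0.1747]
 [-0.0188  0.1194  0.1743]
 [-0.0184  0.1175  0.1738]
 [-0.0184  0.1144  0.1757]
 [-0.0181  0.1121  0.1759]
 [-0.0178  0.1287  0.1741]
 [-0.0175  0.1262  0.1747]
 [-0.0174  0.1113  0.173 ]
 [-0.0171  0.1247  0.1734]
 [-0.0167  0.1229  0.1725]
 [-0.0163  0.1122  0.1667]
 [-0.016   0.1221  0.1698]
 [-0.0159  0.119   0.1716]
 [-0.0154  0.1143  0.1723]
 [-0.0153  0.1116  0.1264]
 [-0.0152  0.1245  0.1293]
 [-0.0152  0.1281  0.1267]
 [-0.0152  0.1126  0.1612]
 [-0.0152  0.1184  0.1684]
 [-0.0151  0.1217  0.1305]
 [-0.0148  0.1133  0.1699]
 [-0.0146  0.1167  0.1312]
 [-0.0145  0.1205  0.1281]
 [-0.0143  0.1117  0.1
[... 10997 characters left out ...]
 [ 0.0162 -0.1187  0.1746]
 [ 0.0166 -0.1233  0.1758]
 [ 0.0169 -0.1206  0.1727]
 [ 0.0169 -0.1254  0.1758]
 [ 0.017  -0.1284  0.1309]
 [ 0.0173 -0.1275  0.1753]
 [ 0.0173 -0.1121  0.1758]
 [ 0.0176 -0.127   0.1389]
 [ 0.0178 -0.1141  0.1747]
 [ 0.0179 -0.1164  0.1758]
 [ 0.0186 -0.1294  0.1231]
 [ 0.0187 -0.1311  0.136 ]
 [ 0.0187 -0.1285  0.1342]
 [ 0.0188 -0.1205  0.1744]
 [ 0.0191 -0.1227  0.1744]
 [ 0.0191 -0.1177  0.1709]
 [ 0.0194 -0.1245  0.1399]
 [ 0.0196 -0.1246  0.1729]
 [ 0.0197 -0.1115  0.1746]
 [ 0.0199 -0.1268  0.1732]]
side sad 3 [0.581  0.3255 0.1491] [0.5802 0.3145 0.1484] [0.5832 0.3308 0.1507]
side sad 4 [0.546  0.0864 0.1455] [0.5388 0.0802 0.1433] [0.5484 0.0985 0.1467]
```

Request:
{"method": "send_rows", "body": {"motion": "0.3 0.018 -0.049 0 0 0 -4.2;0.3 0.018 -0.049 0 0 0 -4.2;0.3 0.018 -0.049 0 0 0 -4.2;0.3 0.018 -0.049 0 0 0 -4.2;0.3 0.018 -0.049 0 0 0 -4.2", "force": 40}}

```text
clock: 0.72
position: [0.3564, 0.3187, 0.2921]
ee_rot: [-1.236, -2.888, 0.0]
force: [0.6, -0.0, -0.2]
width: 0.701
gripper_force: 0.0
```

Request:
{"method": "send_rows", "body": {"motion": "0.3 0.018 -0.049 0 0 0 -4.2;0.3 0.018 -0.049 0 0 0 -4.2;0.3 0.018 -0.049 0 0 0 -4.2;0.3 0.018 -0.049 0 0 0 -4.2;0.3 0.018 -0.049 0 0 0 -4.2"}}

```text
clock: 1.35
position: [0.4463, 0.0739, 0.2922]
ee_rot: [-1.741, -2.615, -0.0]
force: [0.3, 0.3, 0.5]
width: 0.701
gripper_force: 0.0
```

Request:
{"method": "send_rows", "body": {"motion": "0.3 0.018 -0.049 0 0 0 -4.2;0.3 0.018 -0.049 0 0 0 -4.2;0.3 0.018 -0.049 0 0 0 -4.2;0.3 0.018 -0.049 0 0 0 -4.2;0.3 0.018 -0.049 0 0 0 -4.2"}}

```text
clock: 1.98
position: [0.5365, -0.1709, 0.292]
ee_rot: [-2.188, -2.254, -0.0]
force: [0.1, 1.2, 0.2]
width: 0.699
gripper_force: 0.0
```

Request:
{"method": "send_rows", "body": {"motion": "0.3 0.022 -0.049 0 0 0 -3.5;0.3 0 0 0 0 0 0;0.3 0 0 0 0 0 0"}}

```text
clock: 2.35
position: [0.5578, -0.218, 0.2916]
ee_rot: [-2.253, -2.187, 0.001]
force: [0.4, 0.5, -0.8]
width: 0.701
gripper_force: 0.0
```

Tool yaw now matches the grid (-1.7°). I descend and grip.

Request:
{"method": "send_rows", "body": {"motion": "0.3 0.001 0 -0.05 0 0 0;0.3 0 0 -0.04 0 0 0;0.3 0 0 -0.025 0 0 0;0.3 0 0 0 0 0 0;0.3 0 0 0 0 0 0"}}

```text
clock: 2.98
position: [0.5597, -0.2178, 0.1784]
ee_rot: [2.252, 2.189, 0.002]
force: [1.0, -0.1, 0.1]
width: 0.7
gripper_force: 0.0
```

Request:
{"method": "send_rows", "body": {"motion": "1 0 0 0 0 0 0;1 0 0 0 0 0 0;1 0 0 0 0 0 0;1 0 0 0 0 0 0;1 0 0 0 0 0 0", "force": 40}}

```text
clock: 3.6
position: [0.5591, -0.2185, 0.1772]
ee_rot: [-2.254, -2.188, 0.0]
force: [-1.2, -0.8, -0.0]
width: 0.206
gripper_force: 0.0
```

Request:
{"method": "send_rows", "body": {"motion": "1 0 0 0 0 0 0;1 0 0 0 0 0 0;1 0 0 0 0 0 0"}}

```text
clock: 3.98
position: [0.5591, -0.2185, 0.1772]
ee_rot: [-2.254, -2.188, 0.0]
force: [0.1, -0.8, 0.8]
width: 0.152
gripper_force: 40.0
```

Request:
{"method": "send_rows", "body": {"motion": "1 0 0 0.015 0 0 0;1 0 0 0.02 0 0 0;1 0 0 0.03 0 0 0;1 0 0 0.04 0 0 0;1 0 0 0.04 0 0 0"}}

```text
clock: 4.6
position: [0.5583, -0.2184, 0.3238]
ee_rot: [-2.254, -2.187, 0.001]
force: [0.5, -0.9, -4.0]
width: 0.149
gripper_force: 40.0
```

Request:
{"method": "send_rows", "body": {"motion": "1 0 0 0.04 0 0 0;1 0 0 0 0 0 0;1 0 0 0 0 0 0;1 0 0 0 0 0 0;1 0 0 0 0 0 0"}}

```text
clock: 5.22
position: [0.5587, -0.2182, 0.3612]
ee_rot: [-2.253, -2.187, 0.002]
force: [-0.5, 0.2, -4.5]
width: 0.149
gripper_force: 40.0
```

Request:
{"method": "send_rows", "body": {"motion": "1 0 0.02 0 0 0 -0.73;1 0 0.0427 0 0 0 -0.73;1 0.001 0.0427 0 0 0 -0.73;1 0.001 0.0427 0 0 0 -0.73;1 0.001 0.0427 0 0 0 -0.73"}}

```text
clock: 5.85
position: [0.5618, -0.0263, 0.3618]
ee_rot: [-2.323, -2.114, 0.001]
force: [1.0, -1.0, -5.7]
width: 0.149
gripper_force: 40.0
```

Request:
{"method": "send_rows", "body": {"motion": "1 0 0.0427 0 0 0 -0.73;1 0.001 0.0427 0 0 0 -0.73;1 0 0.0427 0 0 0 -0.73;1 0.001 0.0427 0 0 0 -0.73;1 0 0.0427 0 0 0 -0.73"}}

```text
clock: 6.48
position: [0.5639, 0.1871, 0.3617]
ee_rot: [-2.39, -2.04, 0.001]
force: [0.9, -0.4, -4.1]
width: 0.148
gripper_force: 40.0
```

Request:
{"method": "send_rows", "body": {"motion": "1 0 0.0227 0 0 0 0;1 0 0 -0.03 0.95 0 0;1 0 0 0 0 0 0;1 0 0 0 0 0 0;1 0 0 0 0 0 0"}}

```text
clock: 7.1
position: [0.5647, 0.2081, 0.3334]
ee_rot: [-2.381, -2.031, -0.019]
force: [-0.9, 0.1, -4.5]
width: 0.151
gripper_force: 40.0
```

```bash
cat > look.py <<'E'
from h import *
import sys
np.set_printoptions(precision=4,suppress=True)
tag=sys.argv[1]; s=arm.observe()
from scipy.spatial.transform import Rotation as R
print(s['clock'],s['position'],R.from_rotvec(s['ee_rot']).as_matrix()[:,1:].T,s['force'],s['ft_torque'])
th=np.radians(-9.05);C=np.array([.5638,.2089]);X=np.array([np.cos(th),np.sin(th)]);Y=np.array([-np.sin(th),np.cos(th)])
for n in("top","side"):
    p,d=arm.get_image(n); cv2.imwrite(f"pics/{n}{tag}.png",p); np.savez(f"{n}{tag}.npz",p=p,d=d)
    P,u,v=pts(n,np.ones(d.shape,bool),d)
    L=np.c_[(P[:,:2]-C)@X,(P[:,:2]-C)@Y,P[:,2]]
    zb=s['position'][2]-.0752
    for k,a,b in(("R",-.155,-.133),("R2",-.108,-.092),("L2",.092,.108),("L",.133,.155)):
        q=(L[:,1]>a)&(L[:,1]<b)&(abs(L[:,0])<.012)&(abs(L[:,2]-zb)<.012)
        print(n,k,q.sum(),L[q].mean(0) if q.any() else '', L[q][:,2].max() if q.any() else '', 'z-pred',zb)
    q=(abs(L[:,1])<.18)&(abs(L[:,0])<.02)&(abs(L[:,2]-zb)<.012)
    if q.any():print('ext',L[q][:,1].min(),L[q][:,1].max())
E
python3 look.py 1
```

```text
7.1 [0.5647 0.2081 0.3334] [[ 0.9875 -0.1573 -0.0011]
 [ 0.0016  0.0171 -0.9999]] [-0.8611  0.1475 -4.4893] [-0.1158  0.1006 -0.042 ]
top R 57 [ 0.0004 -0.144   0.2595] 0.2631803265797581 z-pred 0.25820963981972217
top R2 42 [ 0.0007 -0.0998  0.2598] 0.2629497533776354 z-pred 0.25820963981972217
top L2 0   z-pred 0.25820963981972217
top L 28 [-0.0009  0.144   0.2642] 0.26740831739040205 z-pred 0.25820963981972217
ext -0.15583195022201088 0.15111354457179363
side R 17 [ 0.001  -0.146   0.2584] 0.2617536443732588 z-pred 0.25820963981972217
side R2 11 [ 0.001  -0.1012  0.2605] 0.2636768685321797 z-pred 0.25820963981972217
side L2 0   z-pred 0.25820963981972217
side L 0   z-pred 0.25820963981972217
ext -0.1570032737874986 -0.015542896482930712
```

The bar is aligned with the hooks to about 1 mm and tilted 1° to match them. I descend to just above the saddles.

Request:
{"method": "send_rows", "body": {"motion": "1 0 0 -0.03 0 0 0;1 0 0 -0.03 0 0 0;1 0 0 -0.02 0 0 0;1 0 0 -0.01 0 0 0;1 0 0 0 0 0 0"}}

```text
clock: 7.82
position: [0.5641, 0.2085, 0.2422]
ee_rot: [-2.379, -2.032, -0.016]
force: [0.4, 1.0, -4.2]
width: 0.154
gripper_force: 40.0
```

Request:
{"method": "send_rows", "body": {"motion": "1 0 0 0 0 0 0;1 0 0 0 0 0 0;1 0 0 0 0 0 0"}}

```text
clock: 8.2
position: [0.5643, 0.2086, 0.2428]
ee_rot: [-2.379, -2.032, -0.018]
force: [-0.5, -0.0, -4.6]
width: 0.153
gripper_force: 40.0
```

```bash
cat > o.py <<'E'
from cell import arm
s=arm.observe();print(s['clock'],s['position'].round(4),s['force'].round(2),s['ft_torque'].round(3),s['joint_efforts'].round(2))
E
python3 o.py
```

```text
8.2 [0.5643 0.2086 0.2428] [-0.52 -0.04 -4.61] [-0.175  0.102 -0.011] [ 1.000e-02 -6.388e+01  8.430e+00 -3.015e+01 -1.700e-01 -2.000e-02
 -0.000e+00]
```

Request:
{"method": "send_rows", "body": {"motion": "1 0 0 -0.004 0 0 0;1 0 0 -0.003 0 0 0;1 0 0 -0.003 0 0 0;1 0 0 0 0 0 0;1 0 0 0 0 0 0"}}

```text
clock: 8.82
position: [0.5642, 0.2085, 0.2322]
ee_rot: [-2.379, -2.032, -0.017]
force: [-0.4, -0.4, -3.5]
width: 0.152
gripper_force: 40.0
```

Request:
{"method": "send_rows", "body": {"motion": "1 0 0 -0.002 0 0 0;1 0 0 -0.001 0 0 0;1 0 0 0 0 0 0"}}

```text
clock: 9.2
position: [0.5641, 0.2085, 0.2291]
ee_rot: [-2.379, -2.032, -0.017]
force: [-0.4, -0.4, -4.3]
width: 0.148
gripper_force: 40.0
```

```bash
python3 o.py
```

```text
9.2 [0.5641 0.2085 0.2291] [-0.41 -0.43 -4.32] [-0.077  0.08  -0.049] [ 1.000e-02 -6.436e+01  8.520e+00 -2.943e+01 -1.700e-01 -4.000e-02
  1.000e-02]
```

Request:
{"method": "send_rows", "body": {"motion": "1 0 0 -0.001 0 0 0;1 0 0 0 0 0 0"}}

```text
clock: 9.45
position: [0.5641, 0.2085, 0.2281]
ee_rot: [-2.379, -2.032, -0.017]
force: [0.4, 0.5, -4.8]
width: 0.151
gripper_force: 40.0
```

Request:
{"method": "send_rows", "body": {"motion": "1 0 0 -0.001 0 0 0;1 0 0 0 0 0 0"}}

```text
clock: 9.7
position: [0.5641, 0.2085, 0.2272]
ee_rot: [-2.379, -2.032, -0.017]
force: [-0.1, -1.5, -4.4]
width: 0.146
gripper_force: 40.0
```

```bash
python3 o.py
```

```text
9.7 [0.5641 0.2085 0.2272] [-0.06 -1.51 -4.4 ] [-0.137  0.073 -0.006] [ 1.000e-02 -6.446e+01  8.540e+00 -2.934e+01 -1.700e-01 -3.000e-02
  1.000e-02]
```

Request:
{"method": "send_rows", "body": {"motion": "1 0 0 -0.001 0 0 0;1 0 0 0 0 0 0"}}

```text
clock: 9.95
position: [0.5642, 0.2085, 0.2268]
ee_rot: [-2.379, -2.032, -0.018]
force: [-2.2, -1.3, 4.3]
width: 0.152
gripper_force: 40.0
```

```bash
python3 o.py
```

```text
9.95 [0.5642 0.2085 0.2268] [-2.22 -1.3   4.28] [-0.267  0.768  0.003] [  0.22 -60.38   8.09 -28.3   -0.25  -1.09  -0.  ]
```

Contact came at TCP z of about 0.227, nearly even on both hooks. Now I press in small steps.

Request:
{"method": "send_rows", "body": {"motion": "1 -0.0005 0 -0.0005 0 0 0;1 0 0 0 0 0 0"}}

```text
clock: 10.2
position: [0.5641, 0.2085, 0.2266]
ee_rot: [-2.38, -2.032, -0.019]
force: [-2.7, -1.1, 6.2]
width: 0.146
gripper_force: 40.0
```

```bash
python3 o.py
```

```text
10.2 [0.5641 0.2085 0.2266] [-2.65 -1.08  6.19] [-0.386  0.676 -0.007] [ 2.000e-02 -5.909e+01  7.640e+00 -2.730e+01 -3.400e-01 -9.800e-01
 -1.000e-02]
```

Request:
{"method": "send_rows", "body": {"motion": "1 0 0 -0.0005 0 0 0;1 0 0 0 0 0 0"}}

```text
clock: 10.45
position: [0.5641, 0.2085, 0.2261]
ee_rot: [-2.38, -2.032, -0.019]
force: [-2.8, -0.6, 6.6]
width: 0.151
gripper_force: 40.0
```

```bash
python3 o.py
```

```text
10.45 [0.5641 0.2085 0.2261] [-2.77 -0.6   6.59] [-0.398  0.678  0.027] [ 4.000e-02 -5.882e+01  7.620e+00 -2.723e+01 -3.400e-01 -1.060e+00
 -1.000e-02]
```

Request:
{"method": "send_rows", "body": {"motion": "1 0 0 -0.0005 0 0 0;1 0 0 -0.0005 0 0 0;1 0 0 -0.0005 0 0 0;1 0 0 0 0 0 0"}}

```text
clock: 10.95
position: [0.5641, 0.2085, 0.2247]
ee_rot: [-2.38, -2.032, -0.019]
force: [-2.2, -0.4, 6.5]
width: 0.15
gripper_force: 40.0
```

```bash
python3 o.py
```

```text
10.95 [0.5641 0.2085 0.2247] [-2.18 -0.44  6.52] [-0.372  0.742  0.03 ] [ 5.000e-02 -5.888e+01  7.630e+00 -2.717e+01 -3.400e-01 -1.060e+00
 -1.000e-02]
```

Request:
{"method": "send_rows", "body": {"motion": "1 0 0 -0.0005 0 0 0;1 0 0 -0.0005 0 0 0;1 0 0 -0.0005 0 0 0;1 0 0 0 0 0 0"}}

```text
clock: 11.45
position: [0.5641, 0.2085, 0.2231]
ee_rot: [-2.38, -2.032, -0.019]
force: [-3.0, -2.1, 6.1]
width: 0.154
gripper_force: 40.0
```

```bash
python3 o.py
```

```text
11.45 [0.5641 0.2085 0.2231] [-3.   -2.07  6.05] [-0.364  0.735  0.014] [ 5.000e-02 -5.895e+01  7.640e+00 -2.711e+01 -3.400e-01 -1.060e+00
 -1.000e-02]
```

Request:
{"method": "send_rows", "body": {"motion": "1 0 0 -0.0005 0 0 0;1 0 0 -0.0005 0 0 0;1 0 0 -0.0005 0 0 0;1 0 0 -0.0005 0 0 0;1 0 0 0 0 0 0"}}

```text
clock: 12.08
position: [0.5641, 0.2085, 0.2212]
ee_rot: [-2.38, -2.032, -0.019]
force: [-3.1, -0.3, 6.9]
width: 0.151
gripper_force: 40.0
```

```bash
python3 o.py
```

```text
12.075 [0.5641 0.2085 0.2212] [-3.13 -0.31  6.86] [-0.34   0.709  0.007] [ 4.000e-02 -5.904e+01  7.660e+00 -2.704e+01 -3.400e-01 -1.060e+00
 -1.000e-02]
```

Request:
{"method": "send_rows", "body": {"motion": "1 0 0 -0.0005 0 0 0;1 0 0 -0.0005 0 0 0;1 0 0 -0.0005 0 0 0;1 0 0 0 0 0 0"}}

```text
clock: 12.58
position: [0.5641, 0.2085, 0.2197]
ee_rot: [-2.38, -2.032, -0.019]
force: [-2.4, -1.7, 6.3]
width: 0.153
gripper_force: 40.0
```

```bash
python3 look.py 2; python3 o.py
```

```text
12.575 [0.5641 0.2085 0.2197] [[ 0.9877 -0.1566 -0.0014]
 [ 0.0013  0.0172 -0.9999]] [-2.3736 -1.6574  6.315 ] [-0.4026  0.7035  0.0609]
top R 42 [ 0.0001 -0.1437  0.1456] 0.15009799089854803 z-pred 0.14445741696491615
top R2 31 [-0.0003 -0.1003  0.1456] 0.1501542123365792 z-pred 0.14445741696491615
top L2 0   z-pred 0.14445741696491615
top L 0   z-pred 0.14445741696491615
ext -0.1557592051541688 0.1226933809662544
side R 22 [ 0.0003 -0.1453  0.1452] 0.15273291303834033 z-pred 0.14445741696491615
side R2 11 [ 0.0004 -0.0994  0.1447] 0.14916106435164517 z-pred 0.14445741696491615
side L2 0   z-pred 0.14445741696491615
side L 0   z-pred 0.14445741696491615
ext -0.15706911211075097 0.12429517011077129
12.675 [0.5641 0.2085 0.2197] [-2.26 -1.11  6.1 ] [-0.383  0.74   0.015] [ 4.000e-02 -5.910e+01  7.660e+00 -2.698e+01 -3.400e-01 -1.060e+00
 -1.000e-02]
```

No slip so far, and the saddles are about 7 mm down. For the last part I use finer steps and check the force after each.

Request:
{"method": "send_rows", "body": {"motion": "1 0 0 -0.0005 0 0 0;1 0 0 -0.0005 0 0 0;1 0 0 -0.0005 0 0 0;1 0 0 0 0 0 0"}}

```text
clock: 13.18
position: [0.5641, 0.2086, 0.2182]
ee_rot: [-2.38, -2.032, -0.019]
force: [-2.7, 0.2, 5.7]
width: 0.15
gripper_force: 40.0
```

Request:
{"method": "send_rows", "body": {"motion": "1 0 0 -0.0004 0 0 0;1 0 0 0 0 0 0"}}

```text
clock: 13.42
position: [0.5641, 0.2085, 0.2177]
ee_rot: [-2.38, -2.032, -0.019]
force: [-3.7, -0.9, 6.5]
width: 0.147
gripper_force: 40.0
```

```bash
python3 o.py
```

```text
13.425 [0.5641 0.2085 0.2177] [-3.68 -0.89  6.5 ] [-0.432  0.702  0.019] [ 5.000e-02 -5.914e+01  7.680e+00 -2.689e+01 -3.400e-01 -1.070e+00
 -1.000e-02]
```

Request:
{"method": "send_rows", "body": {"motion": "1 0 0 -0.0004 0 0 0;1 0 0 0 0 0 0"}}

```text
clock: 13.68
position: [0.5641, 0.2085, 0.2174]
ee_rot: [-2.38, -2.032, -0.019]
force: [-2.8, -0.6, 7.2]
width: 0.147
gripper_force: 40.0
```

```bash
python3 o.py
```

```text
13.675 [0.5641 0.2085 0.2174] [-2.83 -0.58  7.15] [-0.372  0.714  0.023] [ 5.000e-02 -5.915e+01  7.680e+00 -2.687e+01 -3.400e-01 -1.080e+00
 -1.000e-02]
```

Request:
{"method": "send_rows", "body": {"motion": "1 0 0 -0.0004 0 0 0;1 0 0 0 0 0 0"}}

```text
clock: 13.92
position: [0.5641, 0.2085, 0.217]
ee_rot: [-2.38, -2.032, -0.019]
force: [-3.0, -1.8, 6.2]
width: 0.149
gripper_force: 40.0
```

```bash
python3 o.py
```

```text
13.925 [0.5641 0.2085 0.217 ] [-2.95 -1.84  6.22] [-0.364  0.732  0.077] [ 4.000e-02 -5.917e+01  7.680e+00 -2.686e+01 -3.400e-01 -1.080e+00
 -1.000e-02]
```

Request:
{"method": "send_rows", "body": {"motion": "1 0 0 -0.0004 0 0 0;1 0 0 0 0 0 0"}}

```text
clock: 14.18
position: [0.5641, 0.2085, 0.2168]
ee_rot: [-2.38, -2.032, -0.019]
force: [-3.3, -1.3, 8.9]
width: 0.153
gripper_force: 40.0
```

```bash
python3 o.py
```

```text
14.175 [0.5641 0.2085 0.2168] [-3.29 -1.27  8.94] [-0.378  0.963  0.047] [ 6.000e-02 -5.804e+01  7.540e+00 -2.664e+01 -3.500e-01 -1.390e+00
 -1.000e-02]
```

Request:
{"method": "send_rows", "body": {"motion": "1 0 0 -0.0003 0 0 0;1 0 0 0 0 0 0;1 0 0 0 0 0 0"}}

```text
clock: 14.55
position: [0.5641, 0.2085, 0.2167]
ee_rot: [-2.38, -2.032, -0.019]
force: [-4.9, -1.6, 11.4]
width: 0.152
gripper_force: 40.0
```

```bash
python3 o.py
```

```text
14.55 [0.5641 0.2085 0.2167] [-4.85 -1.61 11.39] [-0.475  1.152  0.007] [ 1.100e-01 -5.672e+01  7.380e+00 -2.634e+01 -3.800e-01 -1.760e+00
 -1.000e-02]
```

Request:
{"method": "send_rows", "body": {"motion": "1 0 0 -0.0002 0 0 0;1 0 0 0 0 0 0;1 0 0 0 0 0 0;1 0 0 0 0 0 0"}}

```text
clock: 15.05
position: [0.5641, 0.2085, 0.2167]
ee_rot: [-2.38, -2.032, -0.02]
force: [-4.6, -1.5, 14.0]
width: 0.152
gripper_force: 40.0
```

```bash
python3 o.py; python3 look.py 3; python3 - <<'E'
import cv2,numpy as np
a=cv2.resize(cv2.imread("pics/top3.png")[130:225,80:240],(800,475),interpolation=2)
cv2.imwrite("pics/c3.png",a)
E
```

```text
15.05 [0.5641 0.2085 0.2167] [-4.6  -1.51 14.05] [-0.558  1.243  0.03 ] [ 1.500e-01 -5.582e+01  7.270e+00 -2.614e+01 -4.000e-01 -2.020e+00
 -1.000e-02]
15.05 [0.5641 0.2085 0.2167] [[ 0.9877 -0.1566 -0.0013]
 [ 0.0015  0.0177 -0.9998]] [-4.5966 -1.5095 14.0463] [-0.5584  1.2432  0.0299]
top R 43 [-0.     -0.1433  0.1423] 0.14570545476921629 z-pred 0.14152469976378595
top R2 32 [-0.0001 -0.1014  0.1431] 0.14707501205840823 z-pred 0.14152469976378595
top L2 0   z-pred 0.14152469976378595
top L 0   z-pred 0.14152469976378595
ext -0.15557812265924822 0.12347907229893235
side R 19 [-0.0003 -0.1449  0.1412] 0.14584475574143074 z-pred 0.14152469976378595
side R2 7 [ 0.0013 -0.1006  0.1433] 0.14487334337468413 z-pred 0.14152469976378595
side L2 2 [0.0098 0.1065 0.1507] 0.15252717922149367 z-pred 0.14152469976378595
side L 0   z-pred 0.14152469976378595
ext -0.16009282685126208 0.12303084635676849
```

View pics/c3.png

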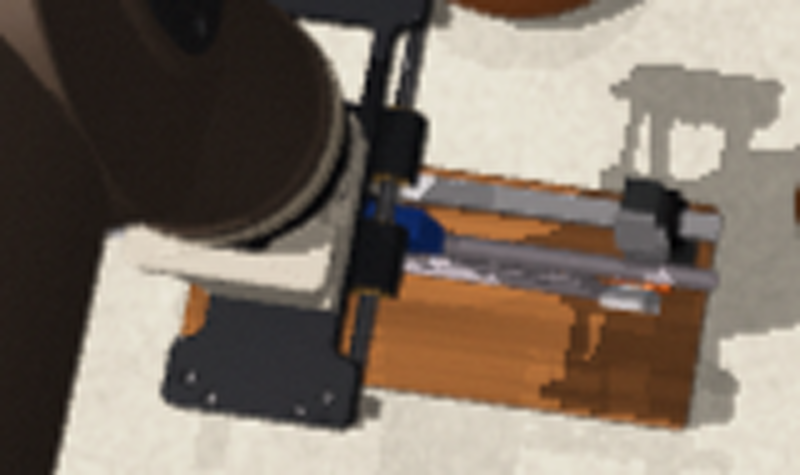

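The top crop shows the bar in the right hook over the orange saddle at about (660,285). The gripper hides the left hook. Extra force adds almost no moment, so both stops appear reached. I'll check the left side in the side view.

```bash
python3 - <<'E'
from h import *
np.set_printoptions(precision=4,suppress=True)
o=[]
for t in("0","3"):
    f=np.load(f"side{t}.npz");p,d=f['p'],f['d']
    h=cv2.cvtColor(p,cv2.COLOR_BGR2HSV).astype(int);O=(h[...,0]<16)&(h[...,0]>3)&(h[...,1]>170)&(h[...,2]>110)
    for r in((slice(118,145),slice(232,256)),(slice(152,182),slice(242,265))):
        K=np.zeros_like(O);K[r]=O[r];Q,u,v=pts("side",K,d)
        if len(Q):print(t,len(Q),np.median(Q,0),Q[:,2].min(),Q[:,2].max(),u.mean(),v.mean())
    o.append(cv2.resize(p[110:220,215:300],(390,505),interpolation=2))
cv2.imwrite("pics/c4.png",np.hstack(o))
E
```

```text
0 10 [0.5827 0.3204 0.1487] 0.1464393236117917 0.15073254129377364 247.1 130.2
0 22 [0.5442 0.0874 0.1448] 0.14201412631239385 0.14669166573838216 255.36363636363637 168.6818181818182
3 3 [0.5382 0.0776 0.136 ] 0.1330567848754712 0.1384914855353271 254.0 173.0
```

View pics/c4.png

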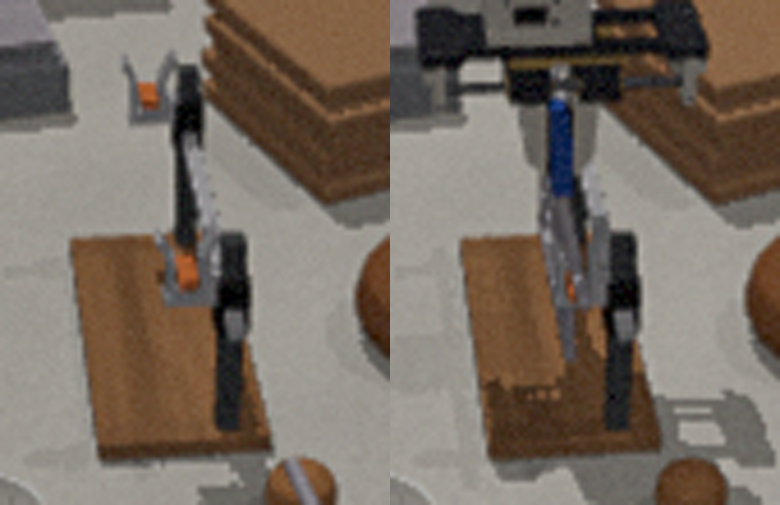

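The side view shows the right saddle about 9 mm down, with the left one hidden. I test the left by a slight tilt towards it: rising moment at unchanged height would mean it sits on its stop.

Request:
{"method": "send_rows", "body": {"motion": "1 0 0 0 -0.2 0 0;1 0 0 0 0 0 0;1 0 0 0 0 0 0"}}

```text
clock: 15.52
position: [0.5641, 0.2086, 0.2167]
ee_rot: [-2.382, -2.033, -0.017]
force: [-4.7, -1.6, 13.8]
width: 0.149
gripper_force: 40.0
```

```bash
python3 o.py
```

```text
15.525 [0.5641 0.2086 0.2167] [-4.73 -1.61 13.82] [-0.072  1.314  0.031] [ 1.200e-01 -5.569e+01  7.470e+00 -2.617e+01 -4.000e-02 -1.920e+00
 -2.000e-02]
```

Request:
{"method": "send_rows", "body": {"motion": "1 0 0 0 -0.3 0 0;1 0 0 0 0 0 0;1 0 0 0 0 0 0"}}

```text
clock: 15.9
position: [0.5641, 0.2088, 0.2167]
ee_rot: [-2.384, -2.036, -0.012]
force: [-5.5, -0.8, 11.8]
width: 0.152
gripper_force: 40.0
```

```bash
python3 o.py;python3 -c "
from cell import arm
print(arm.observe()['ee_rot'])"
```

```text
15.9 [0.5641 0.2088 0.2167] [-5.49 -0.76 11.83] [0.135 1.207 0.038] [ 3.000e-01 -5.577e+01  7.790e+00 -2.609e+01  2.400e-01 -1.810e+00
 -2.000e-02]
[-2.38432688 -2.03588864 -0.01162106]
```

Under the tilt the left hook carries about 9 N, well above its sliding friction, without moving, so both saddles are on their stops. I relax slightly, then release.

Request:
{"method": "send_rows", "body": {"motion": "1 -0.0003 0 0.0003 0 0 0;1 0 0 0.0003 0 0 0;1 0 0 0 0 0 0"}}

```text
clock: 16.27
position: [0.564, 0.2088, 0.2168]
ee_rot: [-2.385, -2.036, -0.012]
force: [-2.1, -0.3, 6.9]
width: 0.148
gripper_force: 40.0
```

```bash
python3 o.py
```

```text
16.275 [0.564  0.2088 0.2168] [-2.08 -0.25  6.89] [0.317 0.417 0.039] [ 5.000e-02 -5.891e+01  8.000e+00 -2.637e+01  2.600e-01 -6.500e-01
 -2.000e-02]
```

Request:
{"method": "send_rows", "body": {"motion": "0.8 0 0 0 0 0 0;0.7 0 0 0 0 0 0;0.5 0 0 0 0 0 0;0.5 0 0 0 0 0 0;0.5 0 0 0 0 0 0"}}

```text
clock: 16.9
position: [0.5633, 0.2085, 0.2157]
ee_rot: [-2.384, -2.036, -0.008]
force: [0.8, -0.5, -0.5]
width: 0.494
gripper_force: 0.0
```

Request:
{"method": "send_rows", "body": {"motion": "0.5 0 0 0.01 0 0 0;0.5 0 0 0.03 0 0 0;0.5 0 0 0.04 0 0 0;0.5 0 0 0.05 0 0 0;0.5 0 0 0.05 0 0 0"}}

```text
clock: 17.52
position: [0.5631, 0.2082, 0.3981]
ee_rot: [-2.385, -2.036, -0.009]
force: [0.8, -0.3, -0.8]
width: 0.498
gripper_force: 0.0
```

Request:
{"method": "send_rows", "body": {"motion": "0.5 -0.02 -0.06 0 0 0 0;0.5 -0.02 -0.06 0 0 0 0;0.5 -0.02 -0.06 0 0 0 0;0.5 -0.02 -0.06 0 0 0 0;0.5 -0.02 -0.06 0 0 0 0"}}

```text
clock: 18.15
position: [0.4635, -0.09, 0.3966]
ee_rot: [-2.385, -2.036, -0.01]
force: [1.2, -0.4, 0.2]
width: 0.502
gripper_force: 0.0
```

Request:
{"method": "send_rows", "body": {"motion": "0.5 0 0 0 0 0 0;0.5 0 0 0 0 0 0;0.5 0 0 0 0 0 0"}}

```text
clock: 18.52
position: [0.4649, -0.0866, 0.3958]
ee_rot: [-2.382, -2.039, -0.008]
force: [-0.3, 0.4, 1.0]
width: 0.499
gripper_force: 0.0
```

```bash
cat > e.py <<'E'
from h import *
np.set_printoptions(precision=4,suppress=True)
th=np.radians(-9.05);C=np.array([.5638,.2089]);X=np.array([np.cos(th),np.sin(th)]);Y=np.array([-np.sin(th),np.cos(th)])
o=[]
for n in("top","side"):
    p,d=arm.get_image(n); M=masks(p)
    P,u,v=pts(n,M['blue'],d); print(n,'tab',len(P),((P[:,:2]-C)@X).mean(),((P[:,:2]-C)@Y).mean(),P[:,2].max())
    P,u,v=pts(n,d>0,d); L=np.c_[(P[:,:2]-C)@X,(P[:,:2]-C)@Y,P[:,2]]
    for a,b in((-.152,-.135),(-.105,-.09),(.09,.105),(.135,.152)):
        q=(L[:,1]>a)&(L[:,1]<b)&(abs(L[:,0])<.012)&(abs(L[:,2]-.142)<.013); 
        if q.any(): print(a,q.sum(),L[q].mean(0))
    r=(slice(130,225),slice(80,240)) if n=="top" else (slice(110,220),slice(200,300))
    o.append(cv2.resize(p[r],(400,300),interpolation=2))
cv2.imwrite("pics/e.png",np.hstack(o)); print(arm.observe()['clock'])
E
python3 e.py
```

```text
top tab 240 -0.0012110055197299895 -0.005471798475209408 0.1941439552073436
-0.152 32 [-0.     -0.1433  0.1428]
-0.105 29 [-0.     -0.0979  0.143 ]
0.09 31 [-0.0003  0.0972  0.1465]
0.135 32 [-0.0003  0.1428  0.1472]
side tab 99 0.00047629438969661855 -0.017264798749287037 0.192419600718926
-0.152 13 [-0.001  -0.1427  0.1417]
-0.105 7 [-0.0002 -0.0985  0.1441]
0.09 5 [-0.      0.097   0.1474]
0.135 6 [-0.0003  0.1407  0.1475]
18.625
```

View pics/e.png

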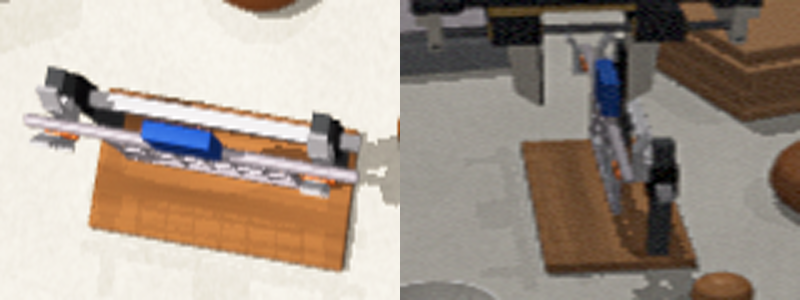

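The pictures show the grid hanging upright in both hooks. The tab is within about 1.5 mm of the hook line, and both bar ends are at home height. I'm handing it in.

```bash
python3 -c "
from cell import arm
print(arm.sign_off())"
```

```text
the job is handed in; nothing more can be done
None
```

The grid hangs in both hooks, released, and the job was handed in at about 18.6 s; no verdict came back. The right saddle was seen about 9 mm down; the left was hidden by the gripper, so its full-down position is inferred from bar height and a tilt test. The hooks bore an estimated 18–19 N at most, and no contact with the other things was noticed.

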